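Snap the hold-down bar of a brick jig onto its eye

ROBOT

A 6-joint arm with a two-finger parallel gripper is mounted at the origin on the work surface; the furniture and walls round the work are solid. World frame = base frame: x ahead of the robot, y to its left, z up, the work surface at z = 0. Lengths are in m, angles in rad, forces in N, time in s.
With the tool pointing down it reaches from about 0.3 to 0.775 m from the base axis. Payload 14.6 kg.
Tool frame: the origin (TCP) lies at the very end of the fingers, on their centre line; the grasp point (between the pads) lies 19 mm behind it (ctrl.hold_point_z is the distance from the TCP to the grasp point, in m); x points along the fingers, y is the direction in which the jaws open and shut, and the axes are right-handed (so a half turn about x gives the same grasp; the last joint's range is limited). The gripper opens to 94 mm and grips with 3 to 60 N. Pads are 16 mm wide; open, the fingers measure 119 mm over their backs; the gripper's body (75 mm by 177 mm) begins 78 mm behind the grasp point.
Start: joints at [-1.216, 0.3, 1.521, -0, 1.321, -0.067], TCP at [0.225, -0.502, 0.205] pointing down, gripper open.
Joint ranges: [-3.03, 3.03], [-0.79, 2.21], [0.23, 2.52], [-1.04, 4.18], [0, 3.07], [-2.55, 2.55]. Speed limits (rad/s): [2.22, 2.22, 2.57, 3.14, 3.14, 3.14].

INTERFACE

Orientations are given as [roll, pitch, yaw] about the fixed x, y, z axes, in that order (R = Rz(yaw) Ry(pitch) Rx(roll)).
In Python, from station import get_obs, camera, ticket, ctrl gives the robot as it stands.
- The arm moves only by the tool step_arm, never from a script. Its argument "motion" is a list that holds one entry, the list of rows, each a list of 6 numbers: the shift along the tool's x, y, z in m, then the turn, a rotation vector about the tool's x, y, z in degrees. A call has 1 to 12 rows; each row shifts and turns the commanded pose from where the row before left it, along the tool's axes as they then stand; what a row does not reach is not made up. A row lasts 1/8 s, in which the tool goes at most 62.5 mm and 10.7 degrees, less where a joint would pass 70% of its speed; a pose out of reach is approached as far as the arm can. A call is refused whole if a number of a shift passes 0.0625 or a number of a turn 10.7, either way. A call with a gripper value outside its range is refused whole. "fingers" is the finger opening in m, from 0 to 0.094, set as the call begins (left out, the last holds). The fingers move at their own pace and stop on an object; "squeeze" is the grip in N (left out, the last holds). Time passes only in rows, so rows that do not move let the fingers close. It gives the time, the measured TCP pose, the force and the opening at its end, in the units of the state.
- get_obs(): the state, without advancing time (a new reading comes with each control period).
- camera(name): name is "scene" or "top" or "wrist"; returns a dict with "pixels" (480x640x3 uint8, red, green, blue), "fx", "fy", "cx", "cy" (pixels), "extrinsics" (4x4, takes a point from world to camera coordinates); the wrist camera has in their place "T_tool_cam" (4x4, takes a point from camera to tool coordinates, whose origin is the TCP and whose axes are the tool frame's). Camera axes: x right, y up, looking along -z (the intrinsics and any distortion apply to the point x, -y, -z); pixel columns grow to the right and rows downward; lengths in m; the calibration is good to about 2 mm. A picture is of the moment at which its call begins: read the wrist's pose just before it. There is no depth.
- ticket.hand_in(): hands the job in, once; it reports no verdict.
The state is a dict: "time_s": time; "qpos": joint angles; "joint_vel": joint speeds; "tau": joint torques, N m; "ee_pos": TCP position; "eef_rot": TCP orientation; "force": force on the tool from outside, world axes, zero at the start; "moment": the same for the moment, N m; "grip_width": finger opening in m.
Only numpy, scipy, OpenCV 4.12 (cv2) and the standard library are available. Lean on these libraries where they do the work, as an engineer would, in place of code of your own. Each camera call takes 0.05 s, during which the arm holds its last target.

TASK

Swing the blue hold-down bar of the brick-trimming jig sideways until the snap hook under its end is over the steel eye, then press the end of the bar down until the eye has pushed through the sprung gate and the gate has snapped shut beneath it. Leave the bar hooked down with its rubber foot on the brick, and do not shift the brick or disturb the tin, cup, mallet and brush around the jig.

Things in the scene. Friction and masses are not known exactly. Their poses are not given: they have to be found in the camera images.
- jig: plywood board 310 x 210 x 18 mm, fixed to the bench. Origin: centre of its underside on the bench, z up. Its x axis runs from the eye (on the robot's side, at x = -100 mm) to the pivot post (at x = +120 mm).
- swivel_axis (a point): where the post's upright swivel axis meets the bar's lift hinge, 130 mm above the bench. The blue bar, 20 mm wide, 16 mm thick, runs 246 mm out from here, its centre line through this point. A sprung rubber foot (36 mm across, 61 mm below the centre line) hangs under it 120 mm out; from 145 to 190 mm out the bar's sides are free for pushing.
- press_pad (a point): centre of the top face of the black pad (50 mm along the bar, 42 mm across) on the outer end of the blue bar, the place to press; 220 mm out from swivel_axis and 14 mm above the bar's centre line. With the bar raised it is about 208 mm above the bench.
- hook_throat (a point): inside of the steel snap hook that hangs under the bar's end, 12 mm wide, 60 mm tall: the point 45 mm below the bar's centre line and 220 mm out, where the eye's bar lies once hooked. The mouth is at the bottom, closed by the brass gate.
- eye_bar (a point): middle of the level cross-bar (8 mm round steel, along the jig's y axis, 85 mm above the bench) of the fixed steel eye, a staple with 48 mm clear between its legs. The hook must come down between the legs, so within about 15 mm of their middle.
- swivel (a joint): sideways swing of the bar about the post, rad: 0 = hook over the eye; positive = the bar's end lies towards the jig's -y side (seen from above it has turned anticlockwise). Starts at 0.4 to 0.85. Stays where it is pushed; moves with about 1 N at the end.
- holdbar (a joint): lift of the bar, rad: 0.30 = raised (its stop, where a spring holds it), 0 = level, as it stands when hooked, -0.13 = lowest stop. The gate meets the eye at about 0.06 and snaps shut beneath it at about -0.075: press a little past that, to about -0.11, then let the bar rise. Pressing takes up to about 8 N (more on the stop); unhooked, the bar springs up again.
- gate (a joint): opening of the brass gate, 30 mm long, rad: 0 = shut across the hook's mouth (a spring shuts it), positive = swung up into the hook.
- brick: red brick 102 x 192 x 56 mm, loose, lying flat between two low battens on the jig under the bar, long side across the bar. Origin: centre of its underside, 18 mm above the bench.
- tin: bystander: grey metal tin, 72 mm across, 80 mm tall. Origin: centre of its underside.
- cup: bystander: grey-blue enamel mug, 70 mm across, 78 mm tall. Origin: centre of its underside.
- mallet: bystander: wooden mallet lying down, 296 x 130 x 89 mm. Origin: centre of its underside.
- brush: bystander: paste brush lying down, 198 x 36 x 15 mm. Origin: centre of its underside.
There are look-alikes about, which are no part of the job. Leave any yellow look-alike of the brick alone.

How it is judged:
At the end, for the whole second after the job is handed in: The eye's cross-bar lies in the throat of the snap hook (hook_throat within 22 mm of eye_bar), the gate is shut beneath it (under 0.15 rad) and the bar stays level (lift between -0.07 and 0.03 rad), its foot on the brick and the brick at rest (distance between hook_throat and eye_bar below 0.022 m and value of joint gate below 0.15 rad and value of joint holdbar between -0.07 and 0.03 rad and linear speed of brick below 0.01 m/s); the robot touches nothing.
It fails at once if the brick is shifted by more than 20 mm (distance of brick from where it was at the start of the episode above 0.02 m).
It fails at once if the tin is shifted by more than 30 mm (distance of tin from where it was at the start of the episode above 0.03 m).
It fails at once if the cup is shifted by more than 30 mm (distance of cup from where it was at the start of the episode above 0.03 m).
It fails at once if the mallet is shifted by more than 30 mm (distance of mallet from where it was at the start of the episode above 0.03 m).
It fails at once if the brush is shifted by more than 30 mm (distance of brush from where it was at the start of the episode above 0.03 m).
It also fails if it takes over 45 s, if anything falls off the work surface, if the arm or the gripper's body presses on something with over 40 N, if the wrist force passes 120 N, or if a joint passes its speed limit or range.

## Working session

There is one attempt and no reset: what is moved stays moved. The work goes in short steps, Python scripts to look and compute and a tool call to move; the robot and the scene stay as the last step left them, time stands still between calls to the robot, and variables do not carry over. Pictures are saved under pics/ and viewed, and the job is handed in when it is done.

Besides the shell and the picture viewer there is one more tool, called after "Call:" in YAML: its name, and indented under it one key for each argument. step_arm: Moves the arm, as the interface text tells. Its arguments: {"type":"object","properties":{"motion":{"type":"array","items":{"type":"array","items":{"type":"array","items":{"type":"number"}}}},"fingers":{"type":"number"},"squeeze":{"type":"number"}},"required":["motion"]}

```bash
mkdir -p pics
python3 - <<'E'
from station import get_obs, camera, ctrl
import cv2,numpy as np
o=get_obs();print({k:np.round(v,3) for k,v in o.items()})
for n in ["scene","top","wrist"]:
    c=camera(n);cv2.imwrite(f"pics/{n}0.png",c["pixels"][:,:,::-1])
    print(n,{k:np.round(v,4) for k,v in c.items() if k!="pixels"})
E
```

```text
{'time_s': np.float64(0.0), 'qpos': array([-1.216,  0.3  ,  1.522,  0.   ,  1.321, -0.067]), 'joint_vel': array([-0.   ,  0.   ,  0.001, -0.   ,  0.003, -0.001]), 'tau': array([-1.0000e-03, -5.3181e+01, -3.5274e+01,  7.1000e-02,  2.4000e-02,
       -0.0000e+00]), 'ee_pos': array([ 0.225, -0.502,  0.205]), 'eef_rot': array([-1.64 ,  1.57 ,  1.924]), 'force': array([ 0.17 , -0.641, -0.03 ]), 'moment': array([-0.085, -0.027,  0.021]), 'grip_width': np.float64(0.094)}
scene {'fx': np.float64(578.245), 'fy': np.float64(578.245), 'cx': np.float64(322.4521), 'cy': np.float64(227.0387), 'extrinsics': array([[ 0.4889, -0.8723,  0.0045, -0.1595],
       [ 0.6833,  0.3862,  0.6196, -0.3875],
       [-0.5422, -0.2999,  0.7849, -1.4551],
       [ 0.    ,  0.    ,  0.    ,  1.    ]])}
top {'fx': np.float64(523.0076), 'fy': np.float64(523.0076), 'cx': np.float64(317.2566), 'cy': np.float64(228.5247), 'extrinsics': array([[ 2.1300e-02, -9.9980e-01, -2.0000e-04,  5.4400e-02],
       [ 9.8800e-01,  2.1000e-02,  1.5280e-01, -4.7500e-01],
       [-1.5280e-01, -3.5000e-03,  9.8830e-01, -1.6243e+00],
       [ 0.0000e+00,  0.0000e+00,  0.0000e+00,  1.0000e+00]])}
wrist {'fx': np.float64(418.2103), 'fy': np.float64(418.2103), 'cx': np.float64(319.1258), 'cy': np.float64(247.7538), 'T_tool_cam': array([[-5.000e-04,  2.759e-01, -9.612e-01, -1.792e-01],
       [ 1.000e+00,  1.000e-03, -3.000e-04, -1.000e-04],
       [ 9.000e-04, -9.612e-01, -2.759e-01, -8.050e-02],
       [ 0.000e+00,  0.000e+00,  0.000e+00,  1.000e+00]])}
```

View pics/top0.png

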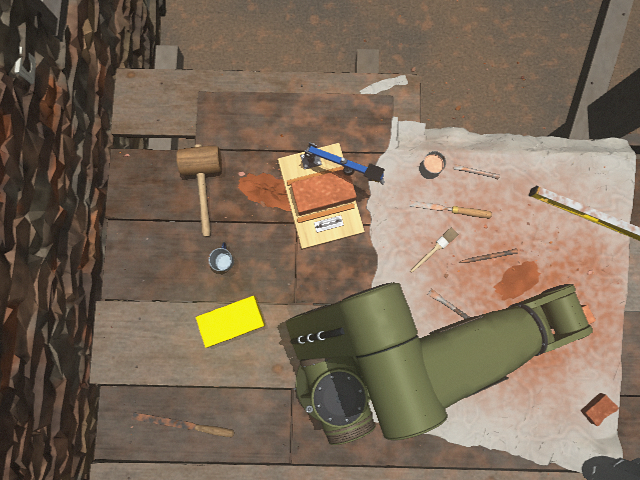

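View pics/scene0.png

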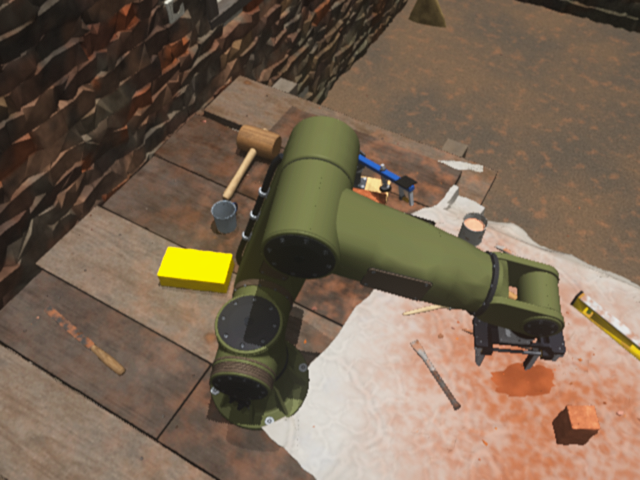

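View pics/wrist0.png

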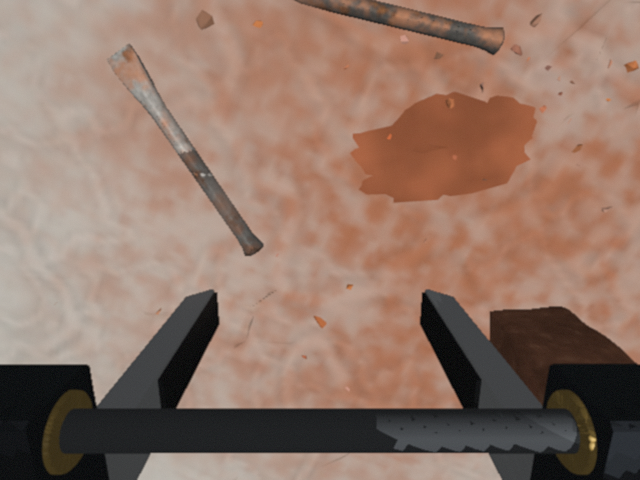

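Run:
```python
import cv2
im=cv2.imread("pics/top0.png");cv2.imwrite("pics/topz.png",cv2.resize(im[130:255,250:400],None,fx=5.2,fy=4.8*1.0833,interpolation=cv2.INTER_CUBIC)[:600])
```

```text
(no output)
```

View pics/topz.png

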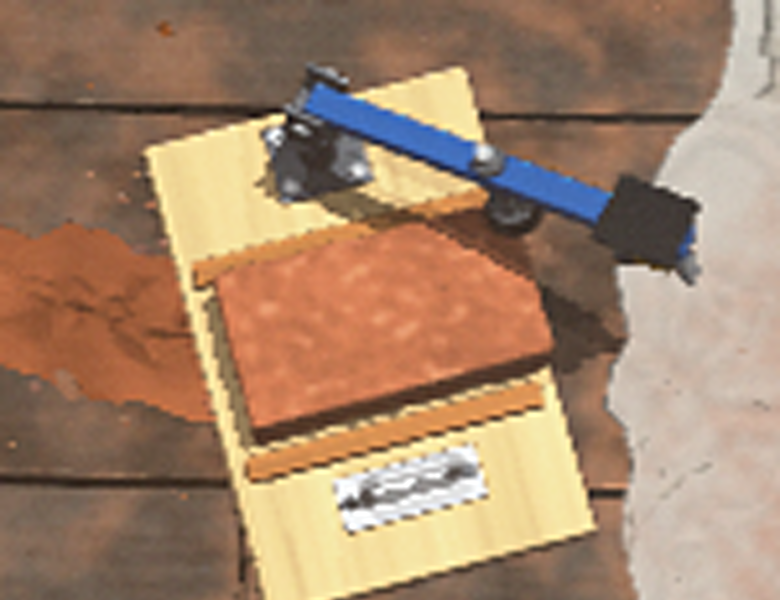

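```bash
cat > h.py <<'E'
import numpy as np,cv2
from station import get_obs, camera, ctrl
from scipy.spatial.transform import Rotation as R
def ray(c,uv,E=None):
    if E is None: E=c["extrinsics"]
    d=np.array([(uv[0]-c["cx"])/c["fx"],-(uv[1]-c["cy"])/c["fy"],-1])
    Rm=E[:3,:3];return -Rm.T@E[:3,3],Rm.T@d
def onz(c,uv,z,E=None):
    p,d=ray(c,uv,E);return p+d*(z-p[2])/d[2]
def proj(c,P,E=None):
    if E is None: E=c["extrinsics"]
    q=E[:3,:3]@P+E[:3,3];return np.array([c["cx"]+c["fx"]*q[0]/-q[2],c["cy"]-c["fy"]*q[1]/-q[2]])
def wristE(c,o):
    T=np.eye(4);T[:3,:3]=R.from_euler('xyz',o["eef_rot"]).as_matrix();T[:3,3]=o["ee_pos"]
    return np.linalg.inv(T@c["T_tool_cam"])
E
python3 - <<'E'
from h import *
c=camera("top");im=c["pixels"]
hsv=cv2.cvtColor(im,cv2.COLOR_RGB2HSV)
sub=np.zeros(im.shape[:2],np.uint8);sub[130:260,260:400]=1
m=cv2.inRange(hsv,(18,60,170),(32,170,255))*sub
m=cv2.morphologyEx(m,cv2.MORPH_OPEN,np.ones((2,2)))
pts=cv2.findNonZero(m);h=cv2.convexHull(pts).reshape(-1,2)
r=cv2.minAreaRect(h.astype(np.float32));print("rect",r,cv2.boxPoints(r))
hw=np.array([onz(c,p,.018)[:2] for p in h]).astype(np.float32)
rw=cv2.minAreaRect(hw);print(rw,cv2.boxPoints(rw))
b=cv2.inRange(hsv,(105,120,60),(125,255,255))*sub
p=cv2.findNonZero(b);rb=cv2.minAreaRect(p);print("bar",rb,cv2.boxPoints(rb))
w=cv2.inRange(hsv,(0,0,180),(180,40,255))*sub; w[:,360:]=0;w[:200]=0
n,l,s,ce=cv2.connectedComponentsWithStats(w);print(s,ce)
k=cv2.inRange(hsv,(0,0,0),(180,255,70))*sub;k[:,:355]=0
n,l,s,ce=cv2.connectedComponentsWithStats(k);print(s,ce)
E
```

```text
rect ((321.7312316894531, 195.87246704101562), (92.94696044921875, 64.85674285888672), 75.154541015625) [[278.4782  159.25882]
 [341.17004 142.6417 ]
 [364.98425 232.48611]
 [302.29242 249.10324]]
((0.5856750011444092, 0.05374187231063843), (0.3073892593383789, 0.2083435207605362), 16.21761131286621) [[ 0.40900248  0.11084362]
 [ 0.46718997 -0.08920947]
 [ 0.7623475  -0.00335988]
 [ 0.70416003  0.19669321]]
bar ((345.6095886230469, 162.21163940429688), (77.83008575439453, 5.982614517211914), 20.80678939819336) [[308.1699  151.18454]
 [310.295   145.5921 ]
 [383.0493  173.23874]
 [380.92416 178.83118]]
[[     0      0    640    480 306991]
 [   314    216     28     11    108]
 [   316    221     28     11    101]] [[319.49398191 239.51101172]
 [327.26851852 220.43518519]
 [329.48514851 226.41584158]]
[[     0      0    640    480 306898]
 [   355    152     29      1     29]
 [   361    164     23     18    232]
 [   355    170      5      2      5]
 [   355    186      9      6     26]
 [   369    195      1      1      1]
 [   363    224      7      2      9]] [[319.44929586 239.56494992]
 [369.         152.        ]
 [373.25431034 172.44396552]
 [357.         170.4       ]
 [357.96153846 189.07692308]
 [369.         195.        ]
 [365.88888889 224.22222222]]
```

Run:
```python
from h import *
c=camera("top")
C=np.array([.5857,.0537]);a=np.deg2rad(16.2);X=np.array([np.cos(a),np.sin(a)]);Y=np.array([-X[1],X[0]])
S=C+.12*X;print("S",S,"eye",C-.1*X)
print("proj S",proj(c,np.r_[S,.13]),"eye",proj(c,np.r_[C-.1*X,.085]),proj(c,np.r_[C-.1*X,.018]))
P=onz(c,(373.0,172.0),.208);print("pad",P)
d=P[:2]-S;print("r",np.hypot(*d));print("swivel",np.arctan2(-(d@Y),-(d@X)),"->",np.arctan2(d[1],d[0]), np.arctan2(d@Y,-(d@X)))
for n,uv,z in [("tin",(432,161),.08),("cup",(220,258),.078)]: print(n,onz(c,uv,z))
o=get_obs();print(R.from_euler('xyz',o["eef_rot"]).as_matrix().round(3))
```

```text
S [0.70093524 0.08717893] eye [0.48967063 0.02580089]
proj S [311.42436236 150.4858597 ] eye [329.88488459 221.29750746] [329.39257427 224.76721552]
pad [ 0.61604675 -0.09377704  0.208     ]
r 0.19987775890639572
swivel 0.849420261639383 -> -2.0094290531273287 -0.849420261639383
tin [ 0.69019578 -0.29292832  0.08      ]
cup [0.36949859 0.36076957 0.078     ]
[[-0.     0.409 -0.912]
 [ 0.    -0.912 -0.409]
 [-1.    -0.001 -0.   ]]
```

Call:
step_arm:
  motion:
    - [[-0.035,0,0,0,0,0],[-0.035,-0.01,-0.025,0,0,0],[0,-0.023,-0.053,0,0,0],[0,-0.023,-0.053,0,0,0],[0,-0.023,-0.053,0,0,0],[0,-0.023,-0.053,0,0,0],[0,-0.023,-0.053,0,0,0],[0,-0.023,-0.053,0,0,0],[0,-0.023,-0.053,0,0,0],[0,-0.023,-0.053,0,0,0],[0,-0.023,-0.053,0,0,0],[0,-0.023,-0.053,0,0,0]]
  fingers: 0.07

```text
time_s: 1.75
ee_pos: [0.6343, -0.054, 0.2754]
eef_rot: [0.255, 1.571, -2.465]
force: [0.1, -0.4, 0.8]
grip_width: 0.0701
```

Call:
step_arm:
  motion:
    - [[0,0,0,-10,0,0],[0,0,0,-10,0,0],[0,0,0,-10,0,0],[0,0,0,-10,0,0],[0,0,0,0,0,0],[0,0,0,0,0,0]]

```text
time_s: 2.5
ee_pos: [0.6332, -0.0556, 0.2753]
eef_rot: [-1.457, 1.571, 2.801]
force: [0.2, 0.2, -0.1]
grip_width: 0.0698
```

Run:
```python
from h import *
o=get_obs();print({k:np.round(o[k],3) for k in ("time_s","qpos","ee_pos","force")});print(R.from_euler('xyz',o["eef_rot"]).as_matrix().round(3))
c=camera("wrist");cv2.imwrite("pics/w1.png",c["pixels"][:,:,::-1])
C=np.array([.5857,.0537]);a=np.deg2rad(16.2);X=np.array([np.cos(a),np.sin(a)]);S=np.r_[C+.12*X,.13];E=wristE(c,o)
print("S",proj(c,S,E),"eye",proj(c,np.r_[C-.1*X,.085],E))
# blue band centre line
hsv=cv2.cvtColor(c["pixels"],cv2.COLOR_RGB2HSV)
b=cv2.inRange(hsv,(105,120,40),(125,255,255));p=cv2.findNonZero(b);r=cv2.minAreaRect(p);print(r,cv2.boxPoints(r))
c=camera("top");cv2.imwrite("pics/t1.png",c["pixels"][:,:,::-1])
```

```text
{'time_s': np.float64(2.5), 'qpos': array([-0.145,  0.461,  1.142,  0.   ,  1.539,  0.31 ]), 'ee_pos': array([ 0.633, -0.056,  0.275]), 'force': array([ 0.248,  0.178, -0.119])}
[[-0.     0.898 -0.439]
 [ 0.    -0.439 -0.898]
 [-1.    -0.     0.   ]]
S [316.22741522  11.60948507] eye [135.289556   209.63956252]
((321.9999694824219, 142.99996948242188), (29.999996185302734, 285.99993896484375), 0.0) [[306.99997 285.99994]
 [306.99997   0.     ]
 [336.99997   0.     ]
 [336.99997 285.99994]]
```

View pics/w1.png

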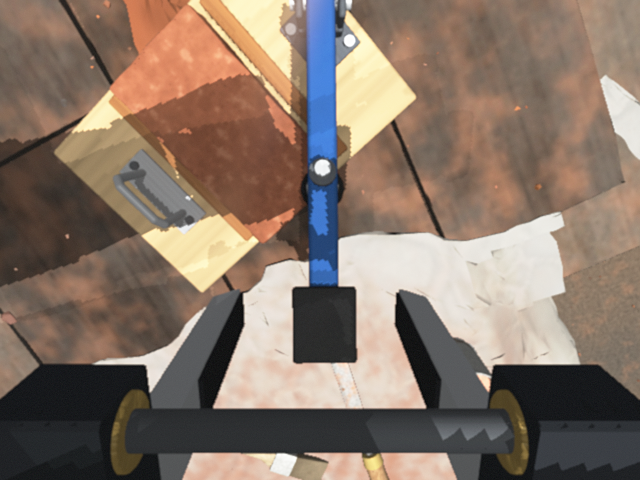

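Run:
```python
from h import *
o=get_obs();c=camera("wrist");E=wristE(c,o)
P=onz(c,(324.5,325),.208,E);print("pad",P)
C=np.array([.5857,.0537]);a=np.deg2rad(16.2);X=np.array([np.cos(a),np.sin(a)]);S=C+.12*X
print(np.hypot(*(P[:2]-S)),o["ee_pos"],np.hypot(*(P[:2]-o["ee_pos"][:2])))
print("eye ends", onz(c,(119,182),.085,E),onz(c,(150,222),.085,E), "exp",C-.1*X)
im=cv2.resize(c["pixels"][130:250,80:230,::-1],None,fx=4,fy=4);cv2.imwrite("pics/w1e.png",im)
```

```text
pad [ 0.61774681 -0.0951693   0.208     ]
0.20042752473756376 [ 0.63325783 -0.0555884   0.27538334] 0.042511640881590894
eye ends [0.49020155 0.05273547 0.085     ] [0.49530391 0.01020396 0.085     ] exp [0.48967063 0.02580089]
```

View pics/w1e.png

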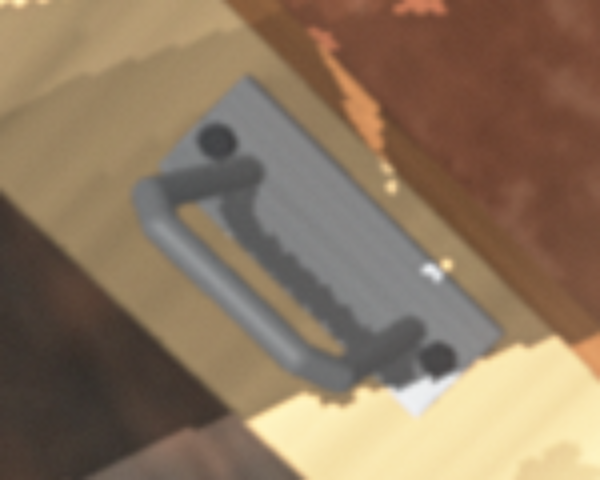

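Run:
```python
from h import *
o=get_obs();c=camera("wrist");E=wristE(c,o)
a_,b_=onz(c,(117.5,178),.085,E),onz(c,(162.5,225.5),.085,E);print(a_,b_,(a_+b_)/2,np.degrees(np.arctan2(*(a_-b_)[1::-1])))
print("eye mid",onz(c,(140,201.5),.085,E))
for v in (5,40,100,260): print(v)
hsv=cv2.cvtColor(c["pixels"],cv2.COLOR_RGB2HSV)
b=cv2.inRange(hsv,(105,120,40),(125,255,255))
for v in (20,60,100,140,230,270): print(v,np.nonzero(b[v])[0].mean())
```

```text
[0.49090375 0.05613928 0.085     ] [0.50369387 0.00237727 0.085     ] [0.49729881 0.02925828 0.085     ] 103.38204492337698
eye mid [0.49731998 0.02987412 0.085     ]
5
40
100
260
20 324.0
60 321.5
100 321.0
140 322.0
230 322.5
270 323.0
```

Call:
step_arm:
  motion:
    - [[0.03,0,0,0,0,0],[0.03,0,0,0,0,0],[0.03,0,0,0,0,0],[0.025,0,0,0,0,0],[0,0,0,0,0,0],[0,0,0,0,0,0]]

```text
time_s: 3.45
ee_pos: [0.6337, -0.0557, 0.1617]
eef_rot: [1.885, 1.569, -0.137]
force: [-0.0, -0.5, 0.0]
grip_width: 0.07
```

Call:
step_arm:
  motion:
    - [[0,0,0,0,0,0],[0,0,0,0,0,0],[0,0,0,0,0,0],[0,0,0,0,0,0]]
  fingers: 0.026
  squeeze: 5

```text
time_s: 3.95
ee_pos: [0.6333, -0.0556, 0.1605]
eef_rot: [1.896, 1.571, -0.126]
force: [0.3, -0.1, -0.8]
grip_width: 0.0333
```

Run:
```python
from h import *
o=get_obs();print({k:np.round(o[k],3) for k in ("time_s","qpos","ee_pos","force","grip_width")});Rm=R.from_euler('xyz',o["eef_rot"]).as_matrix();print(Rm.round(3))
S=np.array([.705,.089]);p=o["ee_pos"][:2];th0=np.arctan2(*(p-S)[::-1]);print(np.hypot(*(p-S)),np.degrees(th0))
th1=np.deg2rad(16-180);r=.1615
print("swing deg",np.degrees(th1-th0))
c=camera("wrist");cv2.imwrite("pics/w2.png",c["pixels"][:,:,::-1])
```

```text
{'time_s': np.float64(3.95), 'qpos': array([-0.145,  0.527,  1.308,  0.   ,  1.306,  0.306]), 'ee_pos': array([ 0.633, -0.056,  0.161]), 'force': array([ 0.293, -0.136, -0.756]), 'grip_width': np.float64(0.033)}
[[ 0.     0.9   -0.436]
 [-0.    -0.436 -0.9  ]
 [-1.     0.    -0.   ]]
0.1614179744111238 -116.38034310480995
swing deg -47.61965689519005
```

View pics/w2.png

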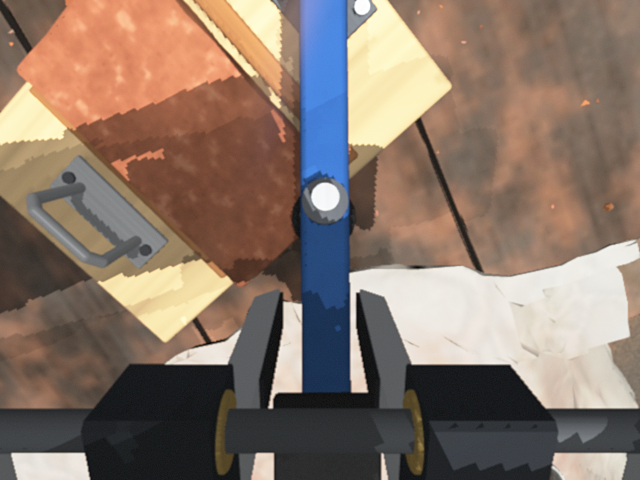

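Call:
step_arm:
  motion:
    - [[0,-0.0113,-0.0004,4,0,0],[0,-0.0113,-0.0004,4,0,0],[0,-0.0113,-0.0004,4,0,0],[0,-0.0113,-0.0004,4,0,0],[0,-0.0113,-0.0004,4,0,0],[0,-0.0113,-0.0004,4,0,0],[0,-0.0113,-0.0004,4,0,0],[0,-0.0113,-0.0004,4,0,0],[0,-0.0113,-0.0004,4,0,0],[0,-0.0113,-0.0004,4,0,0],[0,-0.0113,-0.0004,4,0,0],[0,0,0,0,0,0]]

```text
time_s: 5.5
ee_pos: [0.5517, 0.0348, 0.1606]
eef_rot: [2.997, 1.571, 0.208]
force: [-0.3, -0.5, -0.1]
grip_width: 0.0255
```

Run:
```python
from h import *
o=get_obs();print({k:np.round(o[k],3) for k in ("time_s","qpos","ee_pos","force","grip_width")});Rm=R.from_euler('xyz',o["eef_rot"]).as_matrix();print(Rm.round(3))
S=np.array([.705,.089]);p=o["ee_pos"][:2];th0=np.arctan2(*(p-S)[::-1]);print(np.hypot(*(p-S)),np.degrees(th0))
c=camera("wrist");cv2.imwrite("pics/w3.png",c["pixels"][:,:,::-1])
c=camera("top");cv2.imwrite("pics/t3.png",cv2.resize(c["pixels"][130:255,250:400,::-1],None,fx=4.8,fy=4.8))
```

```text
{'time_s': np.float64(5.5), 'qpos': array([-0.003,  0.346,  1.568,  0.   ,  1.228,  1.214]), 'ee_pos': array([0.552, 0.035, 0.161]), 'force': array([-0.27 , -0.461, -0.058]), 'grip_width': np.float64(0.026)}
[[ 0.     0.346 -0.938]
 [ 0.    -0.938 -0.346]
 [-1.     0.    -0.   ]]
0.16255179396619246 -160.5244017701324
```

View pics/w3.png

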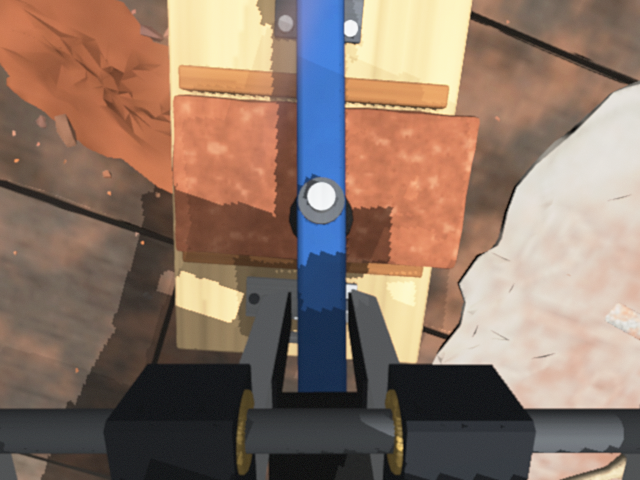

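View pics/t3.png

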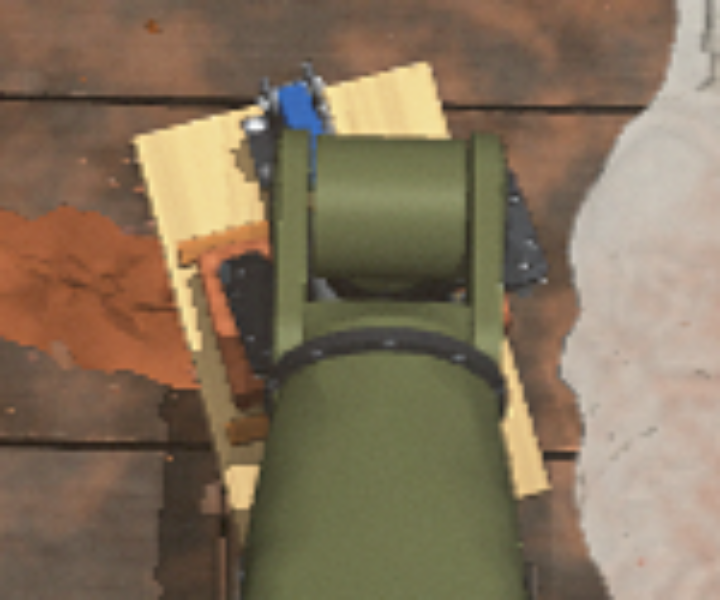

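Run:
```python
from h import *
o=get_obs();c=camera("wrist");E=wristE(c,o)
def ang(a,b,z):
    d=onz(c,b,z,E)-onz(c,a,z,E);return np.degrees(np.arctan2(d[1],d[0]))
print(ang((447,86),(180,66),.03)-90, ang((418,353),(470,5),.018),ang((177,347),(170,5),.018),ang((477,118),(177,96),.074)-90)
hsv=cv2.cvtColor(c["pixels"],cv2.COLOR_RGB2HSV)
b=cv2.inRange(hsv,(105,120,40),(125,255,255))
for v in (60,140,270,330):
    x=np.nonzero(b[v])[0].mean();print(v,x)
```

```text
16.229299875632833 16.319047240902872 15.90483111110622 16.237450621130733
60 320.0
140 319.0
270 320.0
330 319.5
```

Call:
step_arm:
  motion:
    - [[0,-0.0113,-0.0004,4,0,0],[0,0,0,0,0,0],[0,0,0,0,0,0],[0,0,0,0,0,0]]
  fingers: 0.021

```text
time_s: 6.15
ee_pos: [0.5484, 0.0448, 0.1604]
eef_rot: [-0.546, 1.571, 2.879]
force: [-0.3, 0.4, 0.1]
grip_width: 0.0207
```

Call:
step_arm:
  motion:
    - [[0,0,0,0,0,0],[0,0,0,0,0,0],[0,0,0,0,0,0],[0,0,0,0,0,0]]
  fingers: 0.06

```text
time_s: 6.65
ee_pos: [0.5483, 0.0451, 0.1604]
eef_rot: [-0.068, 1.571, -2.927]
force: [0.2, -0.0, -1.0]
grip_width: 0.0578
```

Call:
step_arm:
  motion:
    - [[-0.03,0,0,0,0,0],[-0.03,0,0,0,0,0],[-0.03,0,0,0,0,0],[-0.04,0,0,0,0,0],[0,0,0,0,0,0],[0,0,0,0,0,0]]

```text
time_s: 7.4
ee_pos: [0.5481, 0.0451, 0.2895]
eef_rot: [-0.259, 1.57, -3.118]
force: [0.3, -0.1, -0.1]
grip_width: 0.06
```

Run:
```python
from h import *
o=get_obs();print({k:np.round(o[k],3) for k in ("time_s","qpos","ee_pos","force","grip_width")});Rm=R.from_euler('xyz',o["eef_rot"]).as_matrix();print(Rm.round(3))
S=np.array([.705,.089]);p=o["ee_pos"][:2];th0=np.arctan2(*(p-S)[::-1]);print(np.hypot(*(p-S)),np.degrees(th0))
c=camera("wrist");cv2.imwrite("pics/w4.png",c["pixels"][:,:,::-1])
```

```text
{'time_s': np.float64(7.4), 'qpos': array([ 0.016,  0.251,  1.389, -0.   ,  1.502,  1.304]), 'ee_pos': array([0.548, 0.045, 0.29 ]), 'force': array([ 0.301, -0.105, -0.054]), 'grip_width': np.float64(0.06)}
[[-0.001  0.278 -0.96 ]
 [-0.    -0.96  -0.278]
 [-1.    -0.     0.001]]
0.16295335074228418 -164.381043406966
```

View pics/w4.png

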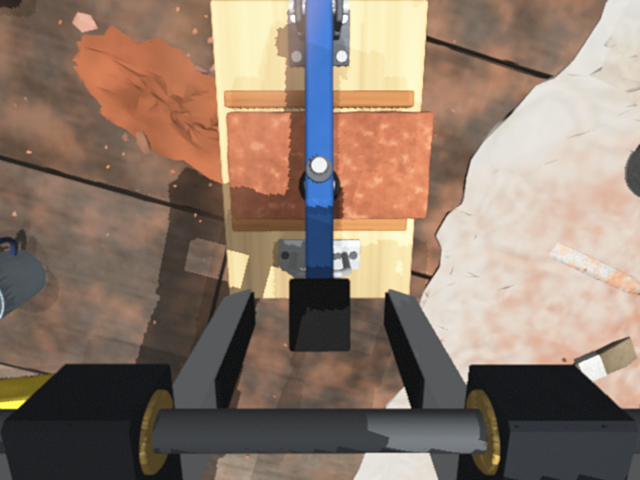

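Call:
step_arm:
  motion:
    - [[0,0,0.025,0,0,0],[0,0,0.025,0,0,0],[0,0,0,0,0,0],[0,0,0,0,0,0],[0.03,0,0,0,0,0],[0.03,0,0,0,0,0],[0,0,0,0,0,0]]
  fingers: 0

```text
time_s: 8.32
ee_pos: [0.4999, 0.0314, 0.2285]
eef_rot: [-0.298, 1.566, 3.126]
force: [0.0, 0.7, -0.4]
grip_width: 0.0005
```

Run:
```python
from h import *
o=get_obs();print({k:np.round(o[k],3) for k in ("time_s","qpos","ee_pos","force","grip_width")})
c=camera("wrist");cv2.imwrite("pics/w5.png",c["pixels"][:,:,::-1])
c=camera("scene");cv2.imwrite("pics/s5.png",c["pixels"][:,:,::-1])
```

```text
{'time_s': np.float64(8.325), 'qpos': array([-0.01 ,  0.174,  1.622,  0.   ,  1.35 ,  1.278]), 'ee_pos': array([0.5  , 0.031, 0.228]), 'force': array([ 0.009,  0.717, -0.411]), 'grip_width': np.float64(0.0)}
```

View pics/w5.png

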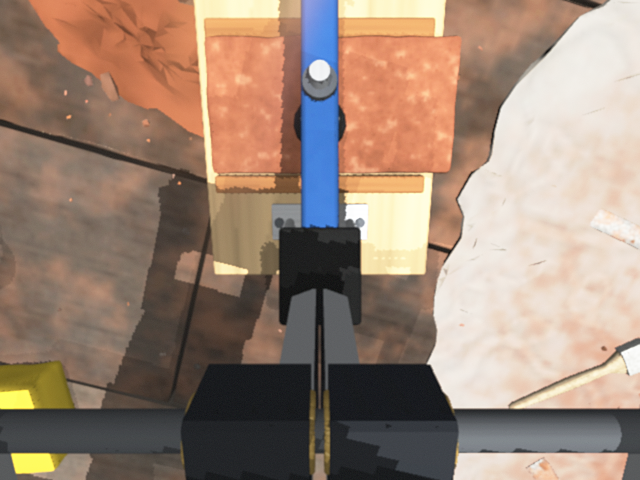

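View pics/s5.png

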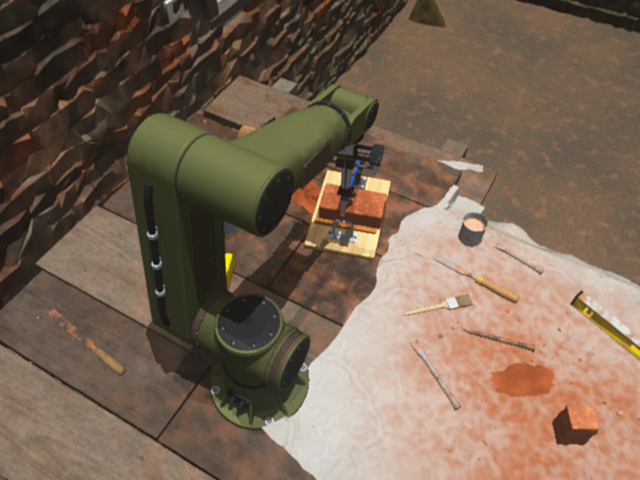

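Call:
step_arm:
  motion:
    - [[0.012,0,0,0,0,0],[0.012,0,0,0,0,0],[0.012,0,0,0,0,0],[0.012,0,0,0,0,0],[0.012,0,0,0,0,0],[0,0,0,0,0,0]]

```text
time_s: 9.18
ee_pos: [0.5001, 0.0312, 0.1696]
eef_rot: [-0.361, 1.57, 3.063]
force: [-1.0, 0.5, 1.4]
grip_width: 0.0002
```

Run:
```python
from h import *
c=camera("scene");cv2.imwrite("pics/s6.png",cv2.resize(c["pixels"][120:270,280:430,::-1],None,fx=4,fy=4))
c=camera("wrist");cv2.imwrite("pics/w6.png",c["pixels"][:,:,::-1])
```

```text
(no output)
```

View pics/s6.png

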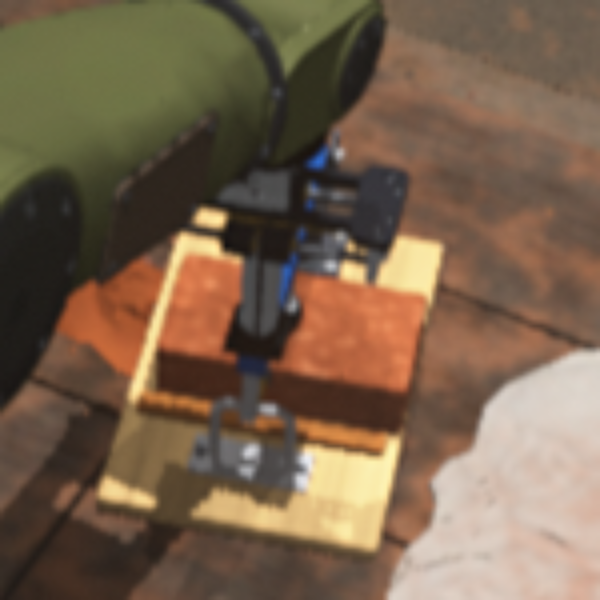

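View pics/w6.png

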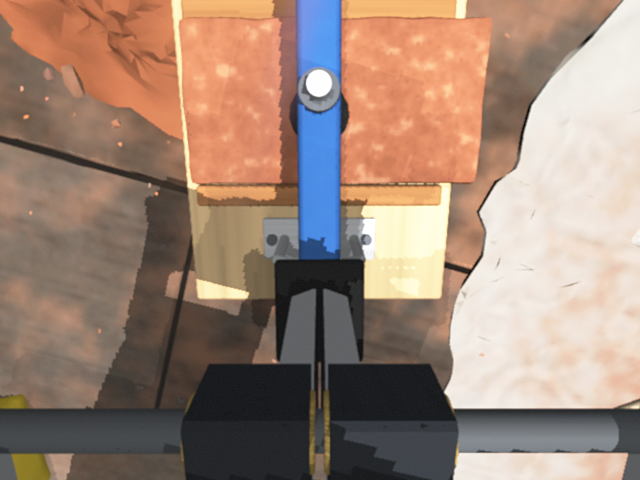

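Call:
step_arm:
  motion:
    - [[0.01,0,0,0,0,0],[0.01,0,0,0,0,0],[0.01,0,0,0,0,0],[0.008,0,0,0,0,0],[0,0,0,0,0,0]]

```text
time_s: 9.9
ee_pos: [0.4998, 0.0311, 0.1315]
eef_rot: [-0.145, 1.569, -3.005]
force: [-0.8, 0.1, 1.5]
grip_width: 0.0009
```

Call:
step_arm:
  motion:
    - [[0.005,0,0,0,0,0],[0.005,0,0,0,0,0],[0.002,0,0,0,0,0],[0,0,0,0,0,0],[0,0,0,0,0,0]]

```text
time_s: 10.52
ee_pos: [0.5005, 0.0312, 0.1206]
eef_rot: [2.897, 1.57, 0.038]
force: [-2.6, -1.3, 6.8]
grip_width: 0.0005
```

Run:
```python
from h import *
o=get_obs();print({k:np.round(o[k],4) for k in ("time_s","ee_pos","force")})
c=camera("scene");cv2.imwrite("pics/s7.png",cv2.resize(c["pixels"][120:270,280:430,::-1],None,fx=4,fy=4))
```

```text
{'time_s': np.float64(10.525), 'ee_pos': array([0.5005, 0.0312, 0.1206]), 'force': array([-2.5746, -1.3065,  6.7667])}
```

View pics/s7.png

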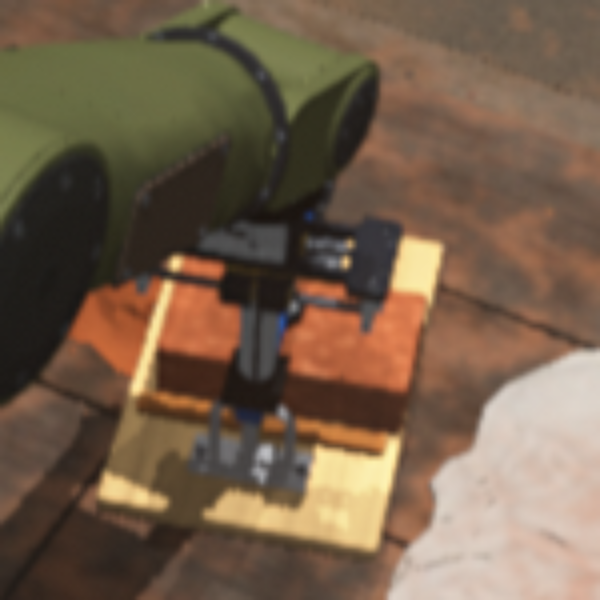

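Call:
step_arm:
  motion:
    - [[0.002,0,0,0,0,0],[0,0,0,0,0,0],[0,0,0,0,0,0]]

```text
time_s: 10.95
ee_pos: [0.5006, 0.0313, 0.1191]
eef_rot: [2.888, 1.569, 0.029]
force: [-4.5, -0.2, 12.3]
grip_width: 0.0004
```

Call:
step_arm:
  motion:
    - [[0.002,0,0,0,0,0],[0,0,0,0,0,0],[0,0,0,0,0,0]]

```text
time_s: 11.32
ee_pos: [0.5008, 0.0312, 0.1185]
eef_rot: [2.833, 1.569, -0.026]
force: [-12.3, -0.5, 28.5]
grip_width: 0.0007
```

Call:
step_arm:
  motion:
    - [[-0.004,0,0,0,0,0],[-0.004,0,0,0,0,0],[-0.004,0,0,0,0,0],[-0.004,0,0,0,0,0],[-0.004,0,0,0,0,0],[-0.004,0,0,0,0,0],[0,0,0,0,0,0]]

```text
time_s: 12.2
ee_pos: [0.5005, 0.0312, 0.1407]
eef_rot: [2.918, 1.57, 0.059]
force: [0.0, -1.2, 5.2]
grip_width: 0.0005
```

Call:
step_arm:
  motion:
    - [[-0.04,0,0,0,0,0],[-0.04,0,0,0,0,0],[-0.04,0,0,0,0,0],[0,0,0,0,0,0],[0,0,0,0,0,0]]

```text
time_s: 12.82
ee_pos: [0.4999, 0.0313, 0.2592]
eef_rot: [-0.363, 1.569, 3.061]
force: [0.6, 0.3, -1.8]
grip_width: 0.0002
```

Run:
```python
from h import *
o=get_obs();print({k:np.round(o[k],4) for k in ("time_s","ee_pos","force")})
c=camera("scene");cv2.imwrite("pics/s8.png",cv2.resize(c["pixels"][120:270,280:430,::-1],None,fx=4,fy=4))
c=camera("wrist");cv2.imwrite("pics/w8.png",c["pixels"][:,:,::-1])
```

```text
{'time_s': np.float64(12.825), 'ee_pos': array([0.4999, 0.0313, 0.2592]), 'force': array([ 0.5873,  0.3328, -1.7835])}
```

View pics/s8.png

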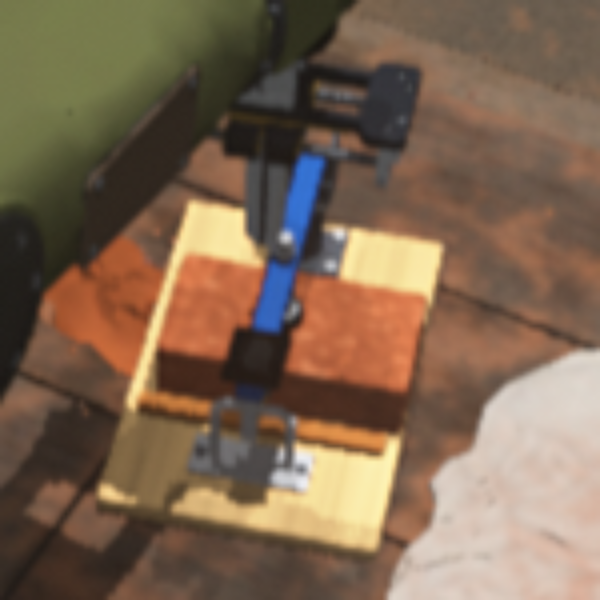

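View pics/w8.png

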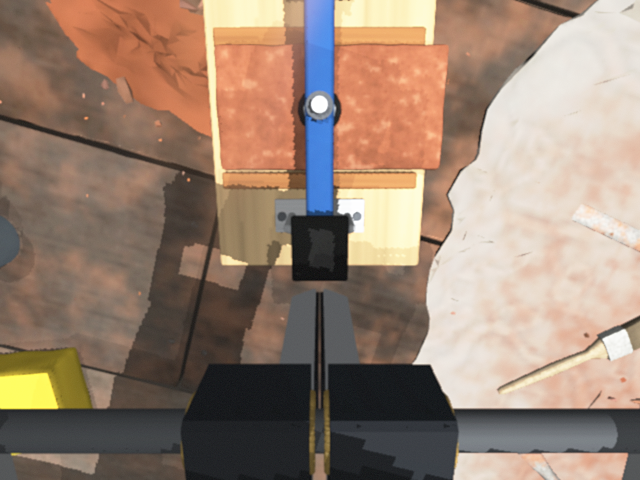

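Run:
```python
from h import *
o=get_obs();w=camera("wrist");E=wristE(w,o);s=camera("scene")
S=np.array([.705,.089]);d=-np.array([np.cos(np.deg2rad(16.2)),np.sin(np.deg2rad(16.2))])
def pad(t,l=0,n=.014): 
    r=(.22+l)*np.cos(t)-n*np.sin(t); return np.r_[S+d*r,.13+(.22+l)*np.sin(t)+n*np.cos(t)]
for t in (-.1,-.05,0,.05,.1,.3):
    print(t,"wrist inner/outer",proj(w,pad(t,-.025),E).round(),proj(w,pad(t,.025),E).round(),"scene pad",((proj(s,pad(t))-[280,120])*4).round())
print("eye scene",((proj(s,np.r_[S+d*.22,.085])-[280,120])*4).round())
```

```text
-0.1 wrist inner/outer [322. 213.] [322. 272.] scene pad [252. 377.]
-0.05 wrist inner/outer [322. 216.] [322. 278.] scene pad [253. 368.]
0 wrist inner/outer [322. 218.] [322. 283.] scene pad [253. 357.]
0.05 wrist inner/outer [322. 219.] [322. 288.] scene pad [254. 346.]
0.1 wrist inner/outer [322. 220.] [322. 292.] scene pad [255. 334.]
0.3 wrist inner/outer [322. 217.] [322. 303.] scene pad [261. 281.]
eye scene [251. 410.]
```

Call:
step_arm:
  motion:
    - [[-0.03,0,-0.02,0,0,0],[-0.03,0,-0.03,0,0,0],[-0.02,0,-0.03,0,0,0],[0,0,0,0,0,0],[0,0,0,0,0,0],[0,0,0,0,0,0],[0,0,0,0,0,0],[0,0,0,0,0,0]]

```text
time_s: 14.02
ee_pos: [0.5769, 0.0534, 0.3405]
eef_rot: [2.934, 1.571, 0.074]
force: [1.0, 0.0, -1.2]
grip_width: 0.0007
```

Run:
```python
from h import *
o=get_obs();print({k:np.round(o[k],4) for k in ("time_s","ee_pos","force","joint_vel")})
c=camera("scene");cv2.imwrite("pics/s9.png",cv2.resize(c["pixels"][190:250,315:375,::-1],None,fx=9,fy=9,interpolation=cv2.INTER_CUBIC))
c=camera("wrist");E=wristE(c,o);cv2.imwrite("pics/w9.png",c["pixels"][:,:,::-1])
c=camera("top");cv2.imwrite("pics/t9.png",c["pixels"][:,:,::-1])
```

```text
{'time_s': np.float64(14.025), 'ee_pos': array([0.5769, 0.0534, 0.3405]), 'force': array([ 1.0407,  0.0406, -1.1989]), 'joint_vel': array([ 0.0016,  0.0022, -0.005 ,  0.001 , -0.002 ,  0.0012])}
```

View pics/s9.png

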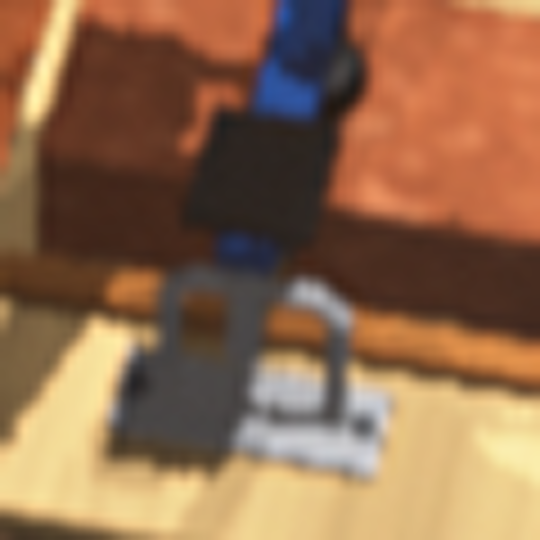

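View pics/w9.png

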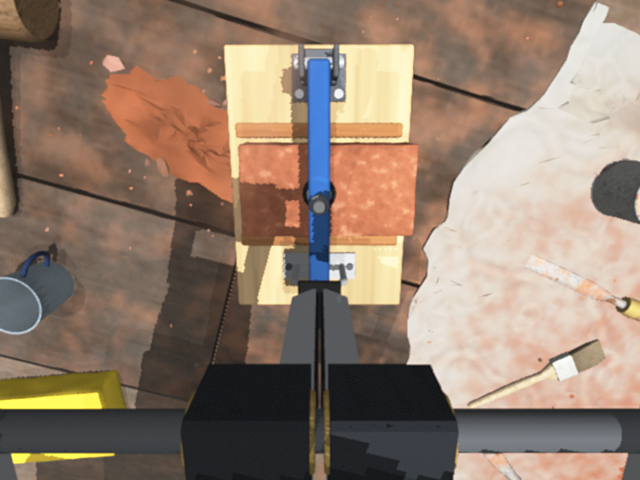

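View pics/t9.png

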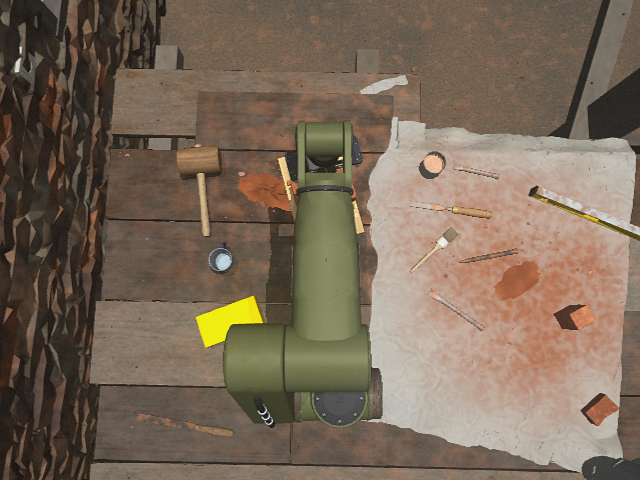

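```bash
python3 -c "
from station import ticket;print(ticket.hand_in())"
```

```text
the job is handed in; nothing more can be done
None
```

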